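Load a tube and hold the reader's shutter open at the index

ROBOT

A 6-joint arm with a two-finger parallel gripper is mounted at the origin on a cart in front of the work surface, level with it; the furniture and walls round the work are solid. World frame = base frame: x ahead of the robot, y to its left, z up, the work surface at z = 0. Lengths are in mm, angles in rad, forces in N, time in s.
With the tool pointing down it reaches from about 275 to 750 mm from the base axis. Payload 10.2 kg.
Tool frame: the origin (TCP) lies on the centre line of the jaws, within the pads' length; the fingertips stand 19 mm ahead of it and the grasp point (between the pads) is the TCP; z points along the fingers, y is the line along which they close (so a half turn about z gives the same grasp; the last joint's range is limited). The gripper opens to 85 mm and grips with 20 to 120 N. Pads are 22 mm wide; open, the fingers measure 114 mm over their backs; the gripper's body (76 mm by 85 mm) begins 54 mm behind the grasp point. The pads swing forward as they close: fully open they stand 13 mm farther back than shut.
Start: joints at [-1.428, 0.313, 1.498, -0, 1.331, -0.223], TCP at [187.778, -490.276, 217.594] pointing down, gripper open.
Joint ranges: [-2.94, 2.94], [-0.97, 2.17], [0.19, 2.56], [-1.23, 4.37], [0.02, 3.11], [-2.88, 2.88]. Speed limits (rad/s): [2.39, 2.39, 3.01, 3.14, 3.14, 3.14].

INTERFACE

Orientations are given as a unit quaternion [w, x, y, z].
In Python, from rig import sense, capture, finish_job, regions_of, mark_of gives the robot as it stands.
- The arm moves only by the tool jog_arm, never from a script. Its argument "series" is text: rows parted by semicolons, each of 7 numbers parted by spaces: the shift along the tool's x, y, z in units of 0.4 m (1.0 is 0.4 m), then the turn, a rotation vector about the tool's x, y, z in units of pi/2 rad (1.0 is pi/2 rad), then the opening, from -1 (shut) to 1 (fully open). A call has 1 to 20 rows; each row is the pose to reach, as a shift and turn from the pose commanded when the call began, along the tool's axes at that moment; what a row does not reach only later rows make up. A row lasts 1/8 s, in which the tool goes at most 62.5 mm and 10.7 degrees, less where a joint would pass 70% of its speed; a pose out of reach is approached as far as the arm can. A call with a number of a shift or a turn outside -1 to 1 is refused whole. A call with a gripper value outside its range is refused whole. The fingers move at their own pace and stop on an object; "grip_force" is the grip in N (left out, the last holds). Time passes only in rows, so rows that repeat a pose let the fingers close. It gives the time, the measured TCP pose, the force, the opening and the grip force at its end, in the units of the state.
- sense(): the state, without advancing time (a new reading comes with each control period).
- capture(name): name is "scene" or "top" or "wrist"; returns a dict with "img" (480x640x3 uint8, red, green, blue), "intrinsics" (3x3 intrinsics, pixels), "dist_coeffs" ([k1, k2, p1, p2, k3] as OpenCV has them; the pictures are not rectified), "R" (3x3) and "t" (3): a world point X has camera coordinates R X + t. Camera axes: x right, y down, z forward; pixel columns grow to the right and rows downward; lengths in mm; the calibration is good to about 2 mm. A picture is of the moment at which its call begins. There is no depth.
- finish_job(): hands the job in; it is judged then, once.
Trained networks look in a picture, given as the dict that the camera call returned (one of the last four; its "shot" number tells which), for a name from the list of things; names that differ only in an ending like _2 or _b are one class to them, and where a whole thing is asked for, a point or a joint stands for the part that bears it (a point fixed in the world has none). Each returns a list of dicts, best first, with "confidence" (0 to 1); they miss things now and then, are a little off and sometimes report something else, mostly with a low value. They report only what shows in the picture. A call takes as long as a camera call.
- regions_of(label, picture): "region" (480x640 bool, what is visible of it) and "point" ([row, column] in pixels, amid what is visible of it).
- mark_of(label, picture): "point" ([row, column] in pixels: a listed point, or the origin of a listed thing).
The state is a dict: "time_s": time; "joints": joint angles; "dq": joint speeds; "tau": joint torques, N m; "eef_pos": TCP position; "ee_rot": TCP orientation; "force": force on the tool from outside, world axes, zero at the start; "wrist_torque": the same for the moment, N m; "grip_width": opening from 0.0 (shut) to 1.0 (fully open); "grip_force": force on a finger pad.
Only numpy, scipy, OpenCV 4.12 (cv2) and the standard library are available. Lean on these libraries where they do the work, as an engineer would, in place of code of your own. Each camera call takes 0.05 s, during which the arm holds its last target. There are 200 camera calls.

TASK

Take the capped sample tube out of the white block and slide it fully down into the well of the tube reader, upright, and let go of it. Then pull the reader's spring-return shutter slide out by its upright handle until its pointer stands at the index rider on the scale, within the rider's width, and finish while still holding it there, because the spring shuts it again if you let go. Do not shift the index rider, and leave the other things standing where they are.

Things in the scene. Friction and masses are not known exactly. Their poses are not given: they have to be found in the camera images.
- tube: capped round sample tube, 84 mm long: glass 12.8 mm across, cap 15.2 mm across over the top 21 mm (from 63 to 84 mm above its foot). Loose, about 14 g. Origin at the centre of its foot, z along the tube to the cap. It starts upright in a hole of the white block
- block: white block with a grid of open holes, 187 x 158 x 28 mm, fixed to the worktop; origin at the centre of its underside. The tube's hole is 14 to 15 mm wide, its floor 6 mm above the worktop, so the tube's cap spans 69 to 90 mm there. The other holes are empty. Block and reader stand left and right of the robot's middle, either way round
- reader: tube reader fixed to the worktop: grey base plate 10 mm thick (x -135 to 125, y -60 to 80 mm) and white housing (x 0 to 120, y -55 to 55, top at 55 mm). Origin on the worktop under the middle of the housing's front; x points away from the robot (within 0.3 rad) to the housing. The slide comes out of the front along -x; scale rail and index rider are on its +y side
- well_mouth (a point): centre of the round mouth of the tube well in the housing's top, 55 mm above the worktop; well 15.5 mm across with a 2 mm chamfer, vertical, 40 mm deep. Axes as the reader's
- well_floor (a point): centre of the well's floor, 15 mm above the worktop; the foot of a fully seated tube stands here and its cap then spans 78 to 99 mm above the worktop. Axes as the reader's
- handle_grip (a point): grip point of the slide's upright black handle: flat bar 10 mm thick along the reader's x, 40 mm wide along its y, rising from the slide to 100 mm above the worktop; this point is in its middle, 85 mm above the worktop, and moves with the slide. Slide shut, 45 mm are free between bar and housing
- pointer_tip (a point): tip of the slide's thin steel pointer (3 mm thick), which sticks out from beside the handle towards the scale rail, 24 mm above the worktop; it moves with the slide. Axes as the reader's
- index_mark (a point): the mark: mid-width of the pointer-side face of the small brass index rider on the scale rail (10 mm wide along the reader's x, 16 mm along y, top at 32 mm, screw to 39 mm above the worktop), set anew each time. Axes as the reader's; the pointer is at the mark when its tip has the same x in the reader's frame
- shutter (a joint): travel of the slide out of the reader along its -x, in m: 0 shut, 0.068 at the end stop. The spring pulls it shut with 3.6 N at 0 and 90 N/m more as it comes out (about 8.5 N at 0.055)
- index (a joint): place of the index rider along the scale in m, growing along the reader's -x; the pointer is at the mark when joint shutter has the same value. Starts between 0.025 and 0.055; held by 6 N of friction, not to be moved
- reagent_c: small brown bottle with a black cap, 48 mm across and 98 mm high, loose, a bystander between block and reader; origin at the centre of its foot
- tape_roll: roll of tape lying flat, 66 mm across and 19 mm high, loose, a bystander; origin at the centre of its underside

How it is judged:
By the outcome, as a careful person would: the job done as asked, in the order asked, and still so for the second after the job is handed in, while the arm keeps its last pose, push and grip.
It also fails if it takes over 64 s, if anything falls off the work surface, if the arm or the gripper's body presses on something with over 40 N, if the wrist force passes 120 N, or if a joint passes its speed limit or range.

## Working session

There is one attempt and no reset: what is moved stays moved. The work goes in short steps, Python scripts to look and compute and a tool call to move; the robot and the scene stay as the last step left them, time stands still between calls to the robot, and variables do not carry over. Pictures are saved under pics/ and viewed, at most 10 in all, crops included, and the job is handed in when it is done.

Besides the shell and the picture viewer there is one more tool, called after "Emit:" as name(argument=value, ...) on one line, values as JSON. jog_arm: Moves the arm, as the interface text tells. Shifts and turns lie within -1 to 1; 1 stands for 0.4 m of shift or pi/2 rad of turn. Its arguments: {"type":"object","properties":{"series":{"type":"string"},"grip_force":{"type":"number"}},"required":["series"]}

```bash
mkdir -p pics; ls; cat > h.py <<'E'
import numpy as np, cv2
from rig import *
def ray(p,rc):
    K=np.array(p["intrinsics"],float);D=np.array(p["dist_coeffs"],float)
    u=cv2.undistortPoints(np.array([[[rc[1],rc[0]]]],float),K,D)[0,0]
    R=np.array(p["R"]);t=np.array(p["t"])
    return -R.T@t, R.T@np.array([u[0],u[1],1.])
def atz(p,rc,z):
    c,d=ray(p,rc); return c+d*(z-c[2])/d[2]
def pix(p,X):
    R=np.array(p["R"],float)
    q,_=cv2.projectPoints(np.array(X,float).reshape(1,3),cv2.Rodrigues(R)[0],np.array(p["t"],float),np.array(p["intrinsics"],float),np.array(p["dist_coeffs"],float))
    return q[0,0]
def save(p,n,crop=None,s=1):
    im=np.array(p["img"])[:,:,::-1]
    if crop: im=im[crop[0]:crop[1],crop[2]:crop[3]]
    if s!=1: im=cv2.resize(im,None,fx=s,fy=s,interpolation=cv2.INTER_CUBIC)
    cv2.imwrite("pics/"+n,im)
E
python3 - <<'E'
from h import *
Z=dict(well_mouth=55,well_floor=15,handle_grip=85,pointer_tip=24,index_mark=24,tube=6,block=0,reader=0,reagent_c=0,tape_roll=0)
for c in ("top","scene"):
    p=capture(c); save(p,c+"1.png")
    print(c,"cam",ray(p,[240,320])[0].round())
    for k,z in Z.items():
        for m in mark_of(k,p)[:2]:
            print(k,np.round(m["confidence"],2),np.round(m["point"],1),atz(p,m["point"],z).round(1))
print(sense())
E
```

```text
pics
top cam [404. -26. 923.]
well_mouth 0.59 [198.3 446.3] [ 629.8 -244.9   55. ]
well_mouth 0.58 [292.8 329. ] [450.3 -29.6  55. ]
handle_grip 0.77 [258.8 432.6] [ 511.9 -210.7   85. ]
pointer_tip 0.98 [259.6 396.8] [ 516.8 -156.3   24. ]
index_mark 0.58 [287.9 390.3] [ 463.3 -144.1   24. ]
index_mark 0.47 [195.8 445.1] [ 642.8 -250.5   24. ]
tube 0.5 [288.  390.9] [ 464.3 -147.6    6. ]
tube 0.42 [240.7 233.9] [549.5 157.    6. ]
block 0.95 [246.4 234.1] [539.2 157.2   0. ]
block 0.46 [211.5 328. ] [612.4 -24.7   0. ]
reader 0.76 [243.1 431. ] [ 553.5 -226.7    0. ]
reagent_c 0.82 [290.6 330. ] [457.4 -31.7   0. ]
reagent_c 0.22 [201.4 439. ] [ 637.4 -244.     0. ]
tape_roll 0.85 [210.6 328.4] [614.2 -25.5   0. ]
scene cam [160. 640. 476.]
well_mouth 0.67 [189.2 353.4] [ 636.5 -242.7   55. ]
well_floor 0.86 [205.7 351.1] [ 639.5 -240.3   15. ]
handle_grip 0.71 [194.9 405.8] [ 499.9 -211.8   85. ]
pointer_tip 0.67 [230.3 385. ] [ 515.5 -157.8   24. ]
index_mark 0.52 [240.3 404.7] [ 465.2 -140.9   24. ]
tube 0.76 [313.1 275.1] [550.8 158.2   6. ]
block 0.65 [314.5 279.3] [548.  151.
[... 199 characters left out ...]
2   0. ]
{'time_s': 1.1, 'joints': array([-1.42842540e+00,  3.12877471e-01,  1.49766481e+00, -1.31333914e-05,
        1.33098529e+00, -2.23430095e-01]), 'dq': array([-0.00015477, -0.00056828,  0.0016495 , -0.00076055,  0.00028336,
        0.00082994]), 'tau': array([-2.64696519e-04, -4.12171948e+01, -2.59901583e+01, -2.56940393e-04,
        5.18146771e-04,  3.42598696e-07]), 'eef_pos': array([ 187.76498934, -490.29856897,  217.61897162]), 'ee_rot': array([ 3.22538603e-05,  9.83319994e-01,  1.81883998e-01, -7.69202096e-06]), 'force': array([ 0.03203863,  0.27662725, -0.4536865 ]), 'wrist_torque': array([0.08125227, 0.01796789, 0.0056975 ]), 'grip_force': 0.0, 'grip_width': 0.9980316474082596}
```

```bash
python3 - <<'E'
import cv2
a=cv2.imread("pics/top1.png"); cv2.imwrite("pics/top1c.png",cv2.resize(a[150:350,160:520],None,fx=2.2,fy=2.2,interpolation=cv2.INTER_CUBIC))
a=cv2.imread("pics/scene1.png"); cv2.imwrite("pics/scene1c.png",cv2.resize(a[140:380,200:480],None,fx=2.5,fy=2.5,interpolation=cv2.INTER_CUBIC))
E
```

```text
(no output)
```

View pics/top1c.png

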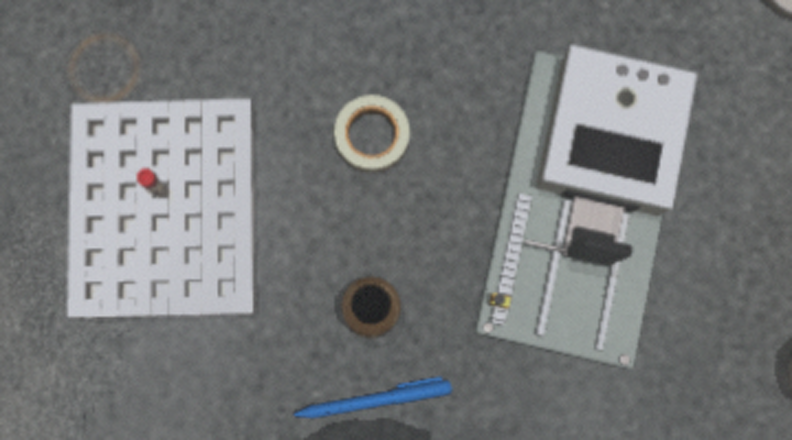

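View pics/scene1c.png

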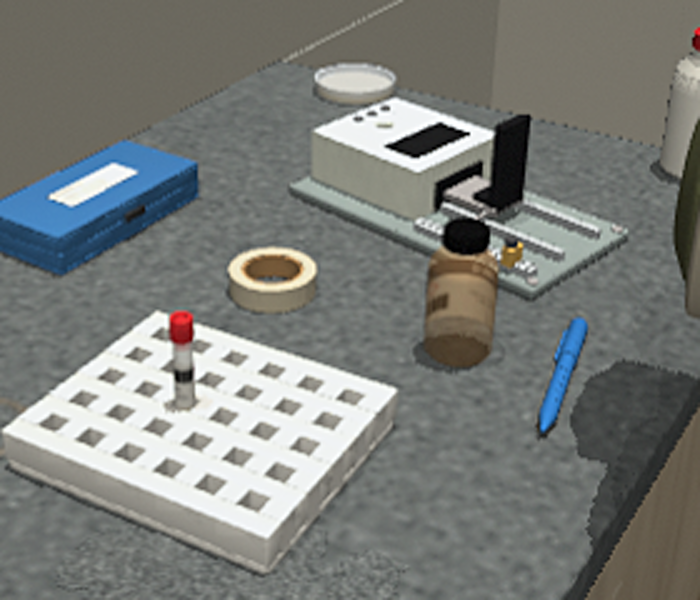

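The top view shows the red cap at about row 231, col 227. The well is at about row 194, col 444, and the handle at about row 259, col 432. The pointer runs left to about col 397, and the brass rider is at about row 286, col 388. The scene view agrees: the tube is in the left block, the reader is on the right, and the bottle and tape stand between them.

```bash
cat >> h.py <<'E'
def tri(rays):
    A=np.zeros((3,3));b=np.zeros(3)
    for c,d in rays:
        d=d/np.linalg.norm(d);P=np.eye(3)-np.outer(d,d);A+=P;b+=P@c
    X=np.linalg.solve(A,b)
    return X,[np.linalg.norm((np.eye(3)-np.outer(d,d)/(d@d))@(X-c)) for c,d in rays]
def red(p,box=None):
    im=np.array(p["img"]).astype(int);m=(im[:,:,0]>110)&(im[:,:,1]<80)&(im[:,:,2]<90)
    if box:
        k=np.zeros_like(m);k[box[0]:box[1],box[2]:box[3]]=1;m&=k
    n,l,s,c=cv2.connectedComponentsWithStats(m.astype(np.uint8))
    i=1+np.argmax(s[1:,4]);return c[i][::-1],s[i]
def rel(target):
    """tool-frame units for world shift"""
    s=sense();from scipy.spatial.transform import Rotation as Ro
    w,x,y,z=s["ee_rot"];R=Ro.from_quat([x,y,z,w])
    return (R.inv().apply(np.array(target)-s["eef_pos"])/400).round(4)
E
python3 - <<'E'
from h import *
a=capture("top");b=capture("scene")
ra,sa=red(a,(200,260,200,260));rb,sb=red(b,(240,320,250,300));print(ra,sa,rb,sb)
X,e=tri([ray(a,ra),ray(b,rb)]);print(X,e)
w=[mark_of("well_mouth",q)[0]["point"] for q in (a,b)]
print(tri([ray(q,x) for q,x in zip((a,b),w)]))
print("tool shift",rel([X[0],X[1],200]), rel([550,157,200]))
E
```

```text
[230.69230769 226.28205128] [223 228   8   7  39] [270.66666667 271.86666667] [268 265   9  13 105]
[554.95031869 156.19728335  82.22484351] [np.float64(0.37408301340253), np.float64(0.37408301340244904)]
(array([ 635.38259446, -244.99872961,   51.65246953]), [np.float64(3.405904454484935), np.float64(3.4059044544851838)])
tool shift [ 1.4353 -1.181   0.044 ] [ 1.4245 -1.1873  0.044 ]
```

Emit:
jog_arm(series="0.9 -0.74 0 0 0 -0.6245 1;0.9 -0.74 0 0 0 -0.6245 1;0.9 -0.74 0 0 0 -0.6245 1;0.9 -0.74 0 0 0 -0.6245 1;0.9 -0.74 0 0 0 -0.6245 1;0.9 -0.74 0 0 0 -0.6245 1;0.9 -0.74 0 0 0 -0.6245 1;0.9 -0.74 0 0 0 -0.6245 1;0.9 -0.74 0 0 0 -0.6245 1;0.9 -0.74 0 0 0 -0.6245 1")

```text
time_s: 2.55
eef_pos: [417.9, -85.6, 217.6]
ee_rot: [0.0, 0.782, 0.624, -0.0]
force: [1.4, 0.2, 0.2]
grip_width: 1.003
grip_force: 0.0
```

```bash
python3 -c "
from h import *
print(rel([553,156.5,190]), sense()['joints'])"
```

```text
[0.6653 0.1948 0.0688] [-4.78112582e-01  9.33493272e-02  1.76922263e+00 -2.46230253e-04
  1.27902829e+00 -2.53708006e-01]
```

Emit:
jog_arm(series="0.665 0.195 0.069 0 0 0 1;0.665 0.195 0.069 0 0 0 1;0.665 0.195 0.069 0 0 0 1;0.665 0.195 0.069 0 0 0 1;0.665 0.195 0.069 0 0 0 1;0.665 0.195 0.069 0 0 0 1;0.665 0.195 0.069 0 0 0 1")

```text
time_s: 3.42
eef_pos: [553.2, 155.4, 190.0]
ee_rot: [0.0, 0.782, 0.623, -0.0]
force: [-0.1, -0.0, -0.1]
grip_width: 0.998
grip_force: 0.0
```

```bash
python3 - <<'E'
from h import *
p=capture("wrist"); save(p,"w1.png")
print(ray(p,[240,320]), sense()["eef_pos"], sense()["ee_rot"])
try:
    r,s=red(p);print(r,s,atz(p,r,90))
except Exception as e: print(e)
print(pix(p,[554.9,156.2,90]))
for m in mark_of("tube",p)[:2]: print(m["confidence"],m["point"],atz(p,m["point"],6))
E
```

```text
(array([568.61891864, 220.94766912, 346.65082203]), array([-0.03198024, -0.26822013, -0.96326108])) [553.15989902 155.37090318 190.26517631] [ 1.20945779e-04  7.82298610e-01  6.22903580e-01 -3.25263099e-05]
[231.79479769 308.87861272] [298 222  22  21 346] [554.20531816 156.5443601   90.        ]
[310.03096372 232.0628248 ]
0.92 [208.8, 311.0] [555.77179721 154.8558421    6.        ]
```

View pics/w1.png

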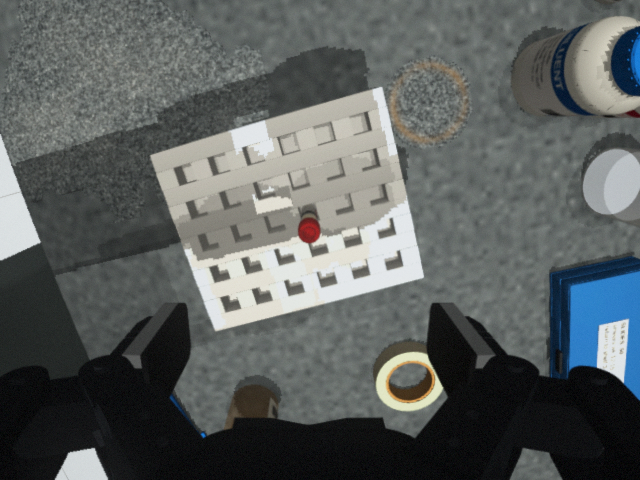

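The wrist view shows the red cap at row 232, col 309, midway between the jaws. All three cameras agree on about (554.5, 156.3), so I'll descend and grip.

Emit:
jog_arm(series="0.003 0.003 0.12 0 0 0 0.6;0.003 0.003 0.2 0 0 0 0.6;0.003 0.003 0.25 0 0 0 0.4;0.003 0.003 0.275 0 0 0 0.4;0.003 0.003 0.275 0 0 0 0.4;0.003 0.003 0.275 0 0 0 -1;0.003 0.003 0.275 0 0 0 -1;0.003 0.003 0.275 0 0 0 -1;0.003 0.003 0.275 0 0 0 -1;0.003 0.003 0.275 0 0 0 -1;0.003 0.003 0.275 0 0 0 -1", grip_force=30)

```text
time_s: 4.9
eef_pos: [554.6, 157.9, 80.0]
ee_rot: [-0.0, 0.782, 0.624, -0.0]
force: [-0.5, -0.7, 0.4]
grip_width: 0.001
grip_force: 0.0
```

```bash
python3 - <<'E'
from h import *
print(sense()["grip_width"],sense()["grip_force"],sense()["eef_pos"])
p=capture("wrist"); q=capture("scene")
a=np.array(p["img"])[:,:,::-1]; b=np.array(q["img"])[:,:,::-1]
try: print(red(p))
except Exception as e: print(e)
im=np.hstack([a[80:480,120:520],cv2.resize(b[170:350,190:370],(400,400),interpolation=cv2.INTER_CUBIC)])
cv2.imwrite("pics/w2.png",im)
E
```

```text
0.0010033322417592997 0.0 [554.64459464 157.8569792   79.98142977]
attempt to get argmax of an empty sequence
```

View pics/w2.png

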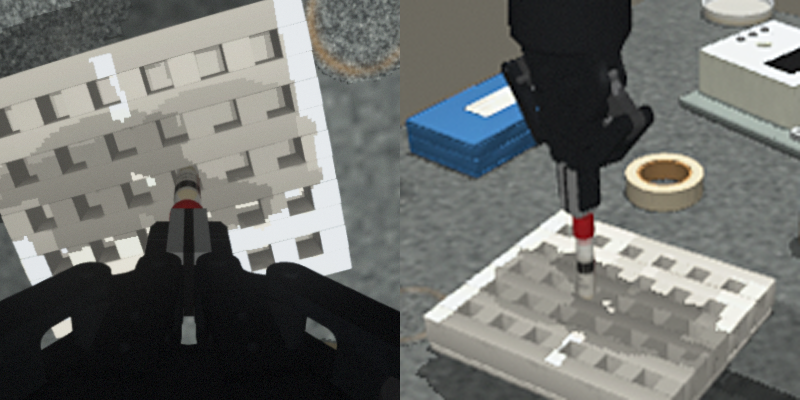

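```bash
python3 - <<'E'
from h import *
q=capture("scene");p=capture("wrist");t=capture("top");s=sense();print(s["eef_pos"],s["force"],s["grip_width"],s["grip_force"],s["joints"])
for z in (61,80,90,100): print(z,pix(q,[554.6,156.3,z]),pix(p,[554.6,156.3,z]))
print(red(q,(240,320,250,300)))
for n,k in(("scene",q),("top",t),("wrist",p)):
    for m in mark_of("tube",k)[:1]: print(n,m["confidence"],m["point"],atz(k,m["point"],6))
b=np.array(q["img"])[:,:,::-1]; a=np.array(p["img"])[:,:,::-1]
im=np.hstack([cv2.resize(a[230:350,260:360],(500,600),interpolation=cv2.INTER_CUBIC)[:,100:400],cv2.resize(b[230:320,235:310],(500,600),interpolation=cv2.INTER_CUBIC)])
cv2.imwrite("pics/w3.png",im)
E
```

```text
[554.65988855 157.83881352  79.99375975] [ 0.08417812  0.07697347 -0.98003589] -0.0024461503388329285 0.0 [7.41726408e-02 5.62125760e-01 1.50525993e+00 8.26622792e-06
 1.07421591e+00 2.98190157e-01]
61 [272.38618289 282.5179819 ] [308.04558948 281.35336187]
80 [271.83337858 271.95812717] [308.00897641 297.95490916]
90 [271.53750137 266.29423067] [307.98641335 308.19591517]
100 [271.23815842 260.55546838] [307.96103688 319.72328461]
(array([271.94805195, 271.71428571]), array([268, 266,   8,  12,  77], dtype=int32))
scene 0.61 [312.4, 274.8] [552.28990127 157.0532036    6.        ]
top 0.37 [239.1, 233.3] [552.6027103  158.29512151   6.        ]
wrist 0.58 [248.2, 308.0] [554.42521524 155.85347951   6.        ]
```

View pics/w3.png

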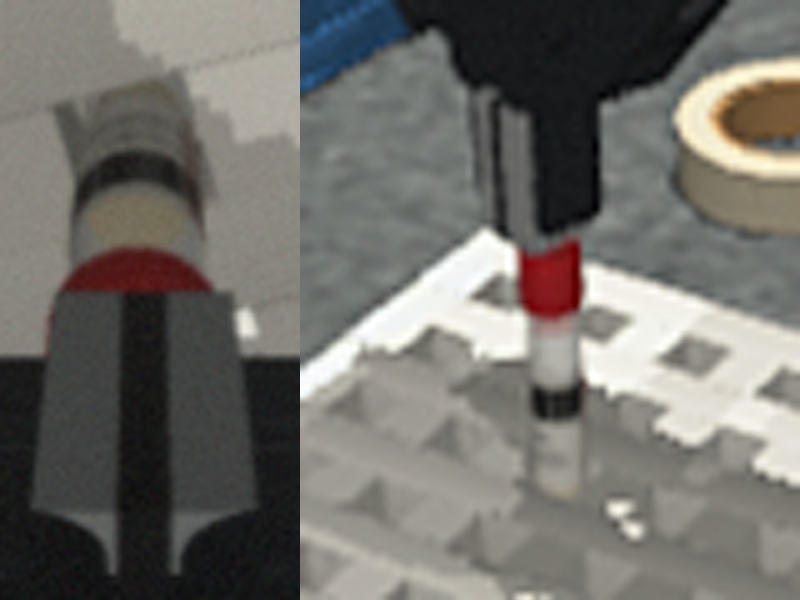

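```bash
python3 - <<'E'
from h import *
q=capture("scene");p=capture("wrist");s=sense();e=s["eef_pos"]
tx=np.array([.223,.975,0]);ty=np.array([.975,-.223,0])
for z in (61,75,90,95):
    P=e*[1,1,0]+[0,0,z]
    print(z,"scene",pix(q,P).round(1),pix(q,P+11*tx).round(1),"wrist +11",pix(p,P+11*tx).round(1))
# w1: fingers open: offsets relative to the camera are pose independent (same orientation)
for dz in (-30,-19,-6,0,13):
    print("open, tip ahead by",-dz,[pix(p,e+sy*42.5*ty+11*tx+[0,0,dz]).round(1) for sy in (-1,1)])
E
```

```text
61 scene [271.7 283. ] [266.1 285.8] wrist +11 [307.4 255.6]
75 scene [271.3 275.2] [265.6 278. ] wrist +11 [307.4 265.8]
90 scene [270.9 266.7] [265.1 269.5] wrist +11 [307.3 278.6]
95 scene [270.7 263.9] [264.9 266.6] wrist +11 [307.2 283.4]
open, tip ahead by 30 [array([219.5, 248.4]), array([395.5, 248.8])]
open, tip ahead by 19 [array([214.5, 255.4]), array([400.4, 255.7])]
open, tip ahead by 6 [array([207.7, 264.7]), array([407.1, 265. ])]
open, tip ahead by 0 [array([204.3, 269.4]), array([410.4, 269.8])]
open, tip ahead by -13 [array([195.9, 280.9]), array([418.6, 281.3])]
```

The two crops show the fingers shut just above the cap. The tips project to z≈91, where the stated tool frame puts them at 61. The open-finger picture shows the same ~30 mm difference, so the real grasp point lies about 30 mm behind the reported TCP. I'll reopen, go 29 mm lower and close again.

Emit:
jog_arm(series="-0.003 0 0 0 0 0 0.3;-0.003 0 0 0 0 0 0.4;-0.003 0 0 0 0 0 0.4;-0.003 0 0.03 0 0 0 0.4;-0.003 0 0.06 0 0 0 0.4;-0.003 0 0.072 0 0 0 0.4;-0.003 0 0.072 0 0 0 0.4;-0.003 0 0.072 0 0 0 -1;-0.003 0 0.072 0 0 0 -1;-0.003 0 0.072 0 0 0 -1;-0.003 0 0.072 0 0 0 -1;-0.003 0 0.072 0 0 0 -1")

```text
time_s: 6.9
eef_pos: [554.6, 156.7, 51.5]
ee_rot: [0.0, 0.782, 0.624, 0.0]
force: [-0.4, -0.0, 3.7]
grip_width: 0.164
grip_force: 29.3
```

```bash
python3 - <<'E'
from h import *
p=capture("wrist"); q=capture("scene");s=sense();print(s["eef_pos"],s["grip_width"],s["grip_force"],s["force"])
b=np.array(q["img"])[:,:,::-1]; a=np.array(p["img"])[:,:,::-1]
im=np.hstack([cv2.resize(a[200:350,250:370],(400,500),interpolation=cv2.INTER_CUBIC),cv2.resize(b[220:320,235:315],(400,500),interpolation=cv2.INTER_CUBIC)])
cv2.imwrite("pics/w4.png",im)
E
```

```text
[554.59442946 156.69446963  51.50520705] 0.16134354036406992 29.400042593479156 [-0.95975309 -0.19218758  4.03844656]
```

View pics/w4.png

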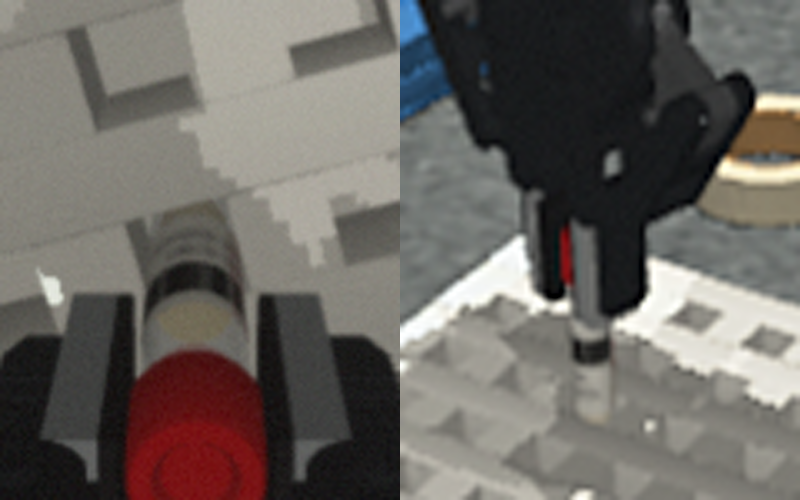

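The tube is gripped: opening 0.16 (about 14 mm), 29 N. The right crop shows the cap between the pads. I'll lift it and carry it toward the reader.

Emit:
jog_arm(series="0 0 -0.04 0 0 0 -1;0 0 -0.1 0 0 0 -1;0 0 -0.2 0 0 0 -1;0 0 -0.28 0 0 0 -1;-0.1 0.04 -0.28 0 0 0 -1;-0.22 0.09 -0.28 0 0 0 -1;-0.34 0.14 -0.28 0 0 0 -1;-0.46 0.19 -0.28 0 0 0 -1;-0.58 0.24 -0.28 0 0 0 -1;-0.7 0.29 -0.28 0 0 0 -1;-0.82 0.34 -0.28 0 0 0 -1;-0.92 0.38 -0.28 0 0 0 -1;-0.98 0.41 -0.28 0 0 0 -1;-1 0.41 -0.28 0 0 0 -1;-1 0.41 -0.28 0 0 0 -1")

```text
time_s: 8.88
eef_pos: [625.2, -269.3, 163.5]
ee_rot: [-0.0, 0.782, 0.624, 0.0]
force: [0.5, -0.3, -0.5]
grip_width: 0.159
grip_force: 29.3
```

```bash
python3 - <<'E'
from h import *
p=capture("wrist");s=sense();print(s["eef_pos"],s["ee_rot"],s["grip_width"],s["grip_force"])
save(p,"w5.png")
Z=dict(well_mouth=55,handle_grip=85,pointer_tip=24,index_mark=24)
for k,z in Z.items():
    for m in mark_of(k,p)[:2]:
        print(k,np.round(m["confidence"],2),np.round(m["point"],1),atz(p,m["point"],z).round(1))
E
```

```text
[ 625.32733686 -268.78473947  163.61071322] [-8.88794818e-05  7.81534287e-01  6.23862278e-01  9.71282876e-05] 0.1647989563263321 29.298446774482727
well_mouth 0.85 [186.7 315.1] [ 636.5 -241.4   55. ]
handle_grip 0.97 [200.4  93.4] [ 505.1 -214.8   85. ]
handle_grip 0.42 [186.5 319.4] [ 639.4 -237.5   85. ]
pointer_tip 0.58 [106.8 123.5] [ 515.2 -158.5   24. ]
index_mark 0.57 [112.4  52.6] [ 461.3 -148.4   24. ]
```

View pics/w5.png

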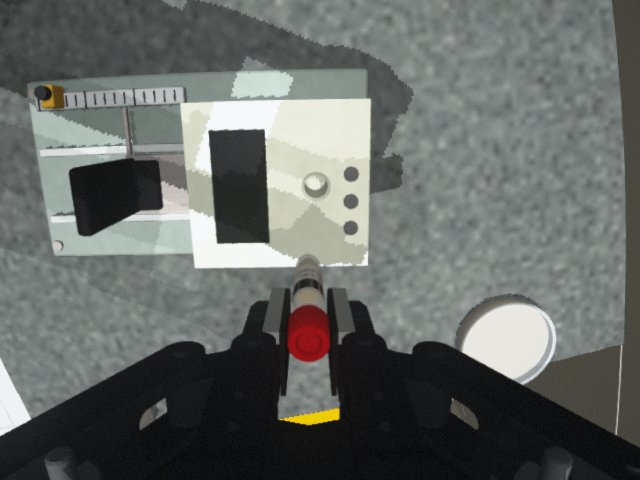

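The wrist view shows the held tube (cap at col 308, row 335) and the well mouth at col 316, row 185. The reader's edges lie square to the tool. The handle, pointer (col 127) and rider (col 48, row 97) show on the left.

```bash
python3 - <<'E'
from h import *
p=capture("wrist");q=capture("top");c=capture("scene")
g=cv2.cvtColor(np.array(p["img"]),cv2.COLOR_RGB2GRAY)
k=cv2.resize(g[160:210,290:342],None,fx=8,fy=8,interpolation=cv2.INTER_CUBIC);k=cv2.GaussianBlur(k,(0,0),4)
h=cv2.HoughCircles(k,cv2.HOUGH_GRADIENT,1.5,60,param1=60,param2=15,minRadius=60,maxRadius=130)
for x,y,r in h[0][:3]:
    u=(y/8+160-.44,x/8+290-.44);print(u,r/8,atz(p,u,55).round(1))
for n,w in(("top",q),("scene",c)):
    for m in mark_of("well_mouth",w)[:1]: print(n,m["confidence"],m["point"],atz(w,m["point"],55))
    for m in regions_of("well_mouth",w)[:1]: print(n,m["confidence"],m["point"],m["region"].sum())
# edges of the housing: tool-frame alignment
lab=regions_of("reader",p)[0]["region"].astype(np.uint8);print(lab.sum(),cv2.minAreaRect(cv2.findNonZero(lab)))
W=((g>185)&(lab>0)).astype(np.uint8)
cv2.imwrite("pics/m.png",W*255)
print("px/mm",np.linalg.norm(pix(p,[636,-241,55])-pix(p,[646,-241,55]))/10)
print("foot px",pix(p,[625.3,-268.8,118]))
cv2.imwrite("pics/w6.png",np.hstack([cv2.resize(np.array(p["img"])[160:260,280:350,::-1],(420,600),interpolation=cv2.INTER_CUBIC),cv2.resize(np.array(q["img"])[170:220,420:470,::-1],(380,600),interpolation=cv2.INTER_CUBIC)]))
E
```

```text
(np.float32(181.77875), np.float32(313.84125)) 8.2875 [ 636.8 -237.5   55. ]
top 0.65 [195.1, 445.5] [ 635.91083006 -243.53543918   55.        ]
top 0.87 [215.7, 410.9] 3587
scene 0.66 [187.4, 353.8] [ 640.83203553 -252.18419375   55.        ]
scene 0.97 [217.2, 378.1] 5410
62180 ((198.63352966308594, 169.44577026367188), (198.85845947265625, 342.767822265625), 89.14490509033203)
px/mm 1.5259572536214323
foot px [307.0439394  260.21482856]
```

View pics/w6.png

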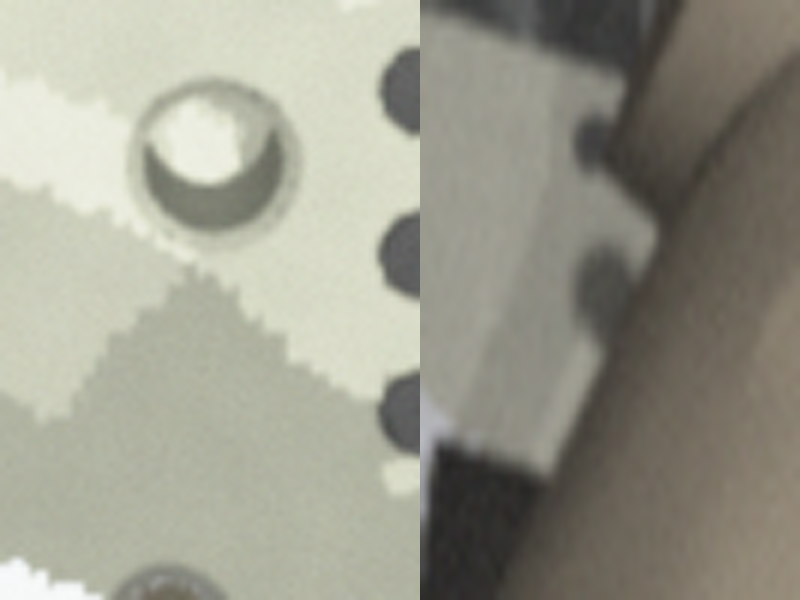

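```bash
python3 - <<'E'
from h import *
print(sense()["eef_pos"],rel([636.5,-241.3,110]))
E
```

```text
[ 625.44526876 -269.73583699  163.16689785] [0.0754 0.0112 0.1329]
```

Emit:
jog_arm(series="0.04 0.006 0 0 0 0 -1;0.0755 0.011 0.02 0 0 0 -1;0.0755 0.011 0.07 0 0 0 -1;0.0755 0.011 0.12 0 0 0 -1;0.0755 0.011 0.13 0 0 0 -1;0.0755 0.011 0.13 0 0 0 -1;0.0755 0.011 0.13 0 0 0 -1")

```text
time_s: 10.4
eef_pos: [636.8, -241.3, 112.1]
ee_rot: [0.001, 0.782, 0.624, 0.0]
force: [0.3, 0.7, 0.4]
grip_width: 0.163
grip_force: 29.3
```

```bash
python3 - <<'E'
from h import *
p=capture("wrist");q=capture("scene");s=sense();print(s["eef_pos"],s["force"],s["grip_width"])
e=s["eef_pos"]
print("foot pix",pix(p,[e[0],e[1],e[2]-45.5]),"well pix",pix(p,[636.5,-241.3,55]), "scene", pix(q,[e[0],e[1],e[2]-45.5]),pix(q,[636.5,-241.3,55]))
for n,w in(("wrist",p),("scene",q)):
  for m in mark_of("well_mouth",w)[:1]+mark_of("tube",w)[:1]: print(n,m)
a=np.array(p["img"])[:,:,::-1];b=np.array(q["img"])[:,:,::-1]
cv2.imwrite("pics/w7.png",np.hstack([cv2.resize(a[220:320,260:350],(450,500),interpolation=cv2.INTER_CUBIC),cv2.resize(b[150:220,325:374],(350,500),interpolation=cv2.INTER_CUBIC)]))
E
```

```text
[ 636.69400542 -241.38437742  111.97182759] [ 0.54897925 -0.65555325 -0.52940817] 0.16551092010288201
foot pix [307.15895842 260.22580796] well pix [306.8125261  253.58876613] scene [353.23363786 184.55038127] [353.11085973 189.40201953]
wrist {'point': [254.6, 308.6], 'confidence': 0.58}
wrist {'point': [263.2, 307.3], 'confidence': 0.94}
scene {'point': [185.9, 353.8], 'confidence': 0.74}
scene {'point': [184.9, 354.8], 'confidence': 0.5}
```

View pics/w7.png

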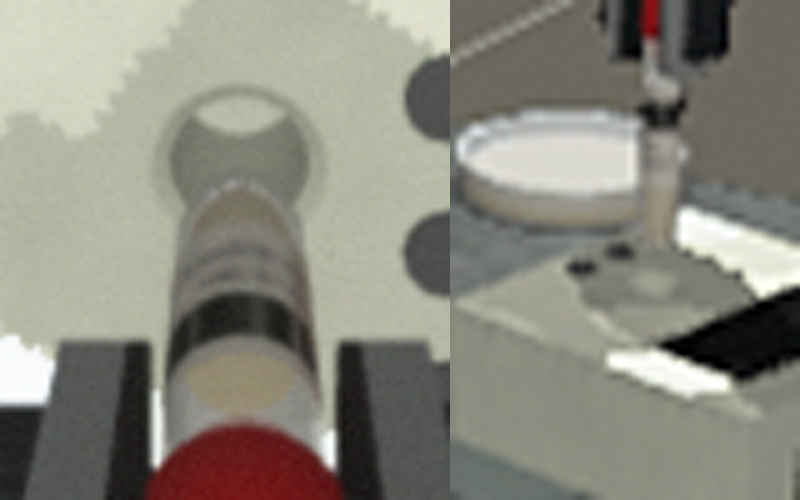

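The wrist crop puts the mouth centre at about col 307, row 253.5, where predicted. The rounded foot is in line with it, perhaps 1 mm short in tool x. I'll lower it slowly.

Emit:
jog_arm(series="0.002 0 0.01 0 0 0 -1;0.002 0 0.02 0 0 0 -1;0.002 0 0.03 0 0 0 -1;0.002 0 0.04 0 0 0 -1;0.002 0 0.05 0 0 0 -1;0.002 0 0.06 0 0 0 -1;0.002 0 0.06 0 0 0 -1")

```text
time_s: 11.58
eef_pos: [636.5, -240.5, 86.8]
ee_rot: [-0.0, 0.782, 0.624, -0.0]
force: [0.0, -0.2, -1.0]
grip_width: 0.164
grip_force: 29.3
```

Emit:
jog_arm(series="0 0 0.015 0 0 0 -1;0 0 0.03 0 0 0 -1;0 0 0.045 0 0 0 -1;0 0 0.055 0 0 0 -1;0 0 0.062 0 0 0 -1;0 0 0.064 0 0 0 -1;0 0 0.064 0 0 0 -1")

```text
time_s: 12.45
eef_pos: [636.7, -240.6, 61.7]
ee_rot: [0.0, 0.782, 0.624, 0.0]
force: [0.1, 0.1, 0.5]
grip_width: 0.167
grip_force: 29.3
```

Emit:
jog_arm(series="0 0 0.002 0 0 0 -1;0 0 0.004 0 0 0 -1;0 0 0.004 0 0 0 -1;0 0 0.004 0 0 0 -1")

```text
time_s: 12.95
eef_pos: [636.8, -240.6, 60.5]
ee_rot: [0.0, 0.782, 0.624, 0.0]
force: [-0.9, 1.1, 5.1]
grip_width: 0.164
grip_force: 29.6
```

Emit:
jog_arm(series="0 0 0 0 0 0 -0.4;0 0 0 0 0 0 0;0 0 0 0 0 0 0;0 0 -0.05 0 0 0 0;0 0 -0.15 0 0 0 0;0 -0.05 -0.28 0 0 0 0.2;0 -0.18 -0.32 0 0 0 0.2;0 -0.3 -0.32 0 0 0 0.2;0 -0.335 -0.32 0 0 0 0.2;0 -0.335 -0.32 0 0 0 0.2;0 -0.335 -0.32 0 0 0 0.2")

```text
time_s: 14.32
eef_pos: [506.6, -211.0, 187.9]
ee_rot: [0.0, 0.782, 0.624, 0.0]
force: [-0.4, 0.8, -0.2]
grip_width: 0.6
grip_force: 0.0
```

```bash
python3 - <<'E'
from h import *
p=capture("wrist");s=sense();print(s["eef_pos"],s["grip_width"])
save(p,"w8.png",(60,420,100,580),1.6)
Z=dict(handle_grip=85,pointer_tip=24,index_mark=24,tube=15,well_mouth=55)
for k,z in Z.items():
    for m in mark_of(k,p)[:2]:
        print(k,np.round(m["confidence"],2),np.round(m["point"],1),atz(p,m["point"],z).round(1))
try: r,_=red(p);print("cap",r,atz(p,r,97))
except Exception as e: print(e)
E
```

```text
[ 506.57405809 -210.94862309  187.74361215] 0.6028409274762369
handle_grip 0.86 [235.2 305.3] [ 504.7 -212.3   85. ]
pointer_tip 0.9 [148.9 306.7] [ 517.2 -160.7   24. ]
index_mark 0.76 [148.8 234.8] [ 462.6 -148.    24. ]
tube 0.88 [212.4 467.1] [ 637.1 -241.    15. ]
well_mouth 0.68 [224.2 488.1] [ 637.9 -241.9   55. ]
cap [238.07862408 512.37100737] [ 636.08165871 -240.73428257   97.        ]
```

View pics/w8.png

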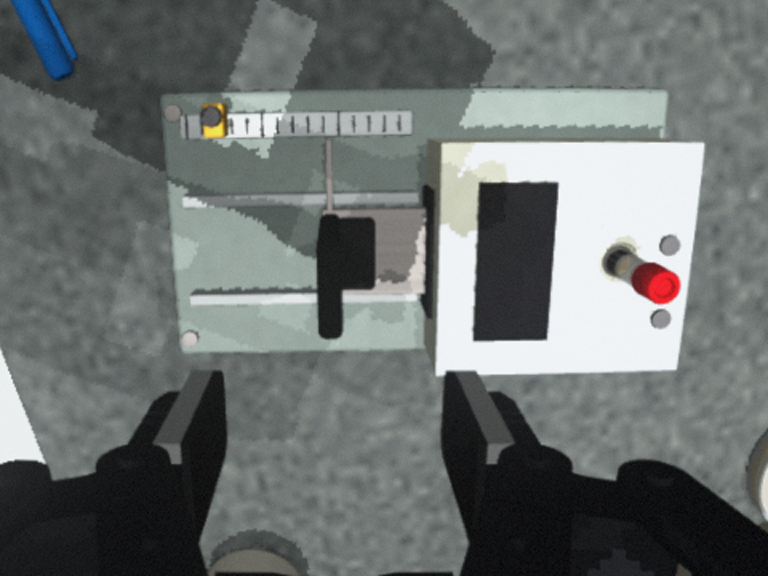

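The tube stands seated and upright: its cap top is at (636, -241), above the well. The handle sits under the jaws at about col 305, row 233. The pointer is at col 306 and the rider at col 233. That is the tenth picture, so from here I check by numbers only. I'll grip the handle.

Emit:
jog_arm(series="-0.004 -0.004 0.12 0 0 0 0.2;-0.004 -0.004 0.22 0 0 0 0.2;-0.004 -0.004 0.29 0 0 0 0;-0.004 -0.004 0.327 0 0 0 0;-0.004 -0.004 0.327 0 0 0 0;-0.004 -0.004 0.327 0 0 0 -0.4;-0.004 -0.004 0.327 0 0 0 -1;-0.004 -0.004 0.327 0 0 0 -1;-0.004 -0.004 0.327 0 0 0 -1;-0.004 -0.004 0.327 0 0 0 -1", grip_force=60)

```text
time_s: 15.88
eef_pos: [504.6, -212.3, 58.3]
ee_rot: [0.001, 0.781, 0.624, 0.0]
force: [-0.4, 1.1, 7.1]
grip_width: 0.107
grip_force: 59.0
```

```bash
cat > meas.py <<'E'
from h import *
from scipy.spatial.transform import Rotation as Ro
s=sense();print(s["eef_pos"],s["force"],s["grip_width"],s["grip_force"])
rx=np.array([.975,-.222,0]);ry=np.array([.222,.975,0])
for n in ("wrist","top","scene"):
    p=capture(n);o={}
    for k in ("pointer_tip","index_mark"):
        m=mark_of(k,p)
        if m: o[k]=atz(p,m[0]["point"],24);print(n,k,np.round(m[0]["confidence"],2),np.round(m[0]["point"],1),o[k].round(1))
    if len(o)==2: d=o["pointer_tip"]-o["index_mark"];print("   dx",(d@rx).round(1),"dy",(d@ry).round(1))
    im=cv2.cvtColor(np.array(p["img"]),cv2.COLOR_RGB2HSV)
    c=pix(p,[462.6,-146,28]);m=cv2.inRange(im,(15,130,90),(32,255,255))
    k=np.zeros_like(m);x,y=int(c[0]),int(c[1]);k[max(0,y-18):y+18,max(0,x-18):x+18]=255;m&=k
    ys,xs=np.nonzero(m)
    if len(xs): print("   brass",len(xs),xs.min(),xs.max(),ys.min(),ys.max(),atz(p,[(ys.min()+ys.max())/2,(xs.min()+xs.max())/2],30).round(1))
E
python3 meas.py
```

```text
[ 504.62480333 -212.29259227   58.34868476] [-0.43480826  1.07902804  7.07372353] 0.10738411597581601 58.95185708999634
wrist pointer_tip 0.59 [156.4 307. ] [ 516.5 -159.2   24. ]
wrist index_mark 0.68 [156.3 188.4] [ 462.4 -146.6   24. ]
   dx 55.5 dy -0.3
   brass 275 175 196 137 154 [ 464.3 -141.7   30. ]
top index_mark 0.38 [287.3 393.2] [ 464.6 -149.5   24. ]
scene pointer_tip 0.92 [228.7 383.8] [ 520.6 -162.8   24. ]
scene index_mark 0.57 [239.2 406.3] [ 464.4 -146.7   24. ]
   dx 58.3 dy -3.2
   brass 61 391 408 238 249 [ 464.3 -113.6   30. ]
```

Emit:
jog_arm(series="0 -0.015 0 0 0 0 -1;0 -0.035 0 0 0 0 -1;0 -0.055 0 0 0 0 -1;0 -0.075 0 0 0 0 -1;0 -0.095 0 0 0 0 -1;0 -0.11 0 0 0 0 -1;0 -0.118 0 0 0 0 -1;0 -0.12 0 0 0 0 -1;0 -0.12 0 0 0 0 -1")

```text
time_s: 17.45
eef_pos: [458.7, -202.6, 58.3]
ee_rot: [0.003, 0.782, 0.624, 0.001]
force: [6.8, -3.6, 2.4]
grip_width: 0.11
grip_force: 58.7
```

```bash
python3 meas.py
```

```text
[ 458.67054579 -202.62051042   58.3293316 ] [ 6.78656106 -3.551984    2.4116881 ] 0.11041716504041445 58.69500517845154
wrist pointer_tip 0.62 [158.8 306.3] [ 470.1 -150.6   24. ]
wrist index_mark 0.98 [158.6 289.5] [ 462.5 -148.8   24. ]
   dx 7.8 dy -0.1
   brass 269 279 300 135 151 [ 464.4 -141.7   30. ]
top index_mark 0.57 [287.9 391.2] [ 463.4 -145.7   24. ]
   brass 3 390 390 286 288 [ 464.6 -142.7   30. ]
scene pointer_tip 0.56 [239.9 402.1] [ 470.1 -139.6   24. ]
scene index_mark 0.56 [241.3 408.2] [ 457.9 -140.9   24. ]
   dx 11.6 dy 3.9
   brass 63 389 408 237 249 [ 466.6 -114.4   30. ]
```

Emit:
jog_arm(series="0 -0.006 0 0 0 0 -1;0 -0.012 0 0 0 0 -1;0 -0.017 0 0 0 0 -1;0 -0.019 0 0 0 0 -1;0 -0.019 0 0 0 0 -1;0 -0.019 0 0 0 0 -1")

```text
time_s: 18.65
eef_pos: [451.4, -201.1, 58.3]
ee_rot: [0.003, 0.782, 0.624, 0.001]
force: [7.8, -5.2, 2.4]
grip_width: 0.104
grip_force: 58.6
```

```bash
python3 meas.py; python3 - <<'E'
from h import *
p=capture("wrist");g=np.array(p["img"]).astype(int)
for r in (170,176,182): print(r,[int(v) for v in g[r,290:322].sum(1)//3])
q=capture("top");c=capture("scene")
for k in (p,c):
    for m in mark_of("tube",k)[:1]+mark_of("reagent_c",k)[:1]: print(m)
print(red(p))
E
```

```text
[ 451.41497461 -201.085397     58.32728458] [ 7.78207306 -5.24862067  2.39634456] 0.10357878030108601 58.6394065618515
wrist pointer_tip 0.71 [155.7 305.6] [ 462.8 -147.6   24. ]
wrist index_mark 0.72 [155.5 305.3] [ 462.7 -147.5   24. ]
   dx 0.1 dy -0.1
   brass 283 295 316 135 151 [ 464.1 -141.8   30. ]
top pointer_tip 0.49 [200.1 441.2] [ 634.  -242.7   24. ]
top index_mark 0.45 [285.7 391.7] [ 467.5 -146.7   24. ]
   dx 183.7 dy -56.6
   brass 5 384 390 285 288 [ 465.4 -137.1   30. ]
scene pointer_tip 0.55 [244.3 404.9] [ 458.4 -126.5   24. ]
scene index_mark 0.5 [237.4 406. ] [ 467.9 -153.1   24. ]
   dx -15.2 dy 23.8
   brass 60 389 408 238 249 [ 465.8 -112.6   30. ]
170 [109, 107, 106, 113, 107, 109, 108, 109, 111, 110, 106, 103, 86, 86, 114, 130, 132, 133, 125, 116, 109, 111, 108, 108, 107, 111, 110, 112, 114, 111, 110, 111]
176 [110, 110, 110, 108, 109, 111, 108, 111, 105, 88, 87, 85, 86, 89, 116, 132, 135, 132, 127, 113, 97, 108, 108, 108, 109, 110, 112, 114, 114, 113, 110, 110]
182 [108, 111, 109, 108, 111, 111, 109, 108, 108, 103, 95, 86, 87, 86, 120, 129, 134, 131, 126, 118, 99, 109, 110, 111, 112, 109, 109, 111, 106, 114, 111, 108]
{'point': [204.9, 426.6], 'confidence': 0.22}
{'point': [279.2, 378.9], 'confidence': 0.91}Traceback (most recent call last):
  File "<stdin>", line 7, in <module>
  File "h.py", line 30, in red
    i=1+np.argmax(s[1:,4]);return c[i][::-1],s[i]
        ~~~~~~~~~^^^^^^^^^
    return _wrapfunc(a, 'argmax', axis=axis, out=out, **kwds)
    return bound(*args, **kwds)
ValueError: attempt to get argmax of an empty sequence
```

```bash
python3 - <<'E'
from h import *
c=capture("scene");u=pix(c,[636.5,-241,88.5]);x,y=int(u[0]),int(u[1])
try: print(u,red(c,(y-25,y+25,x-25,x+25)))
except Exception as e: print("no red",u)
s=sense();print(s["eef_pos"],s["grip_force"]);print(finish_job())
E
```

```text
[353.57689062 175.23010607] (array([173.80487805, 354.        ]), array([351, 170,   7,   9,  41], dtype=int32))
[ 451.42616588 -201.06803293   58.29674506] 58.635839223861694
the job is handed in; nothing more can be done
None
```

The tube is seated upright in the reader's well and released, and I handed the job in with the gripper holding the shutter slide out. The wrist camera put the pointer within about 0.5 mm of the rider's mark, and the rider had not moved.

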